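# Take a contact temperature reading on an opened laptop

### The job

Take the contact thermometer from its dock and press its foot squarely on the middle of the sprung square heat plate in the slanted, opened laptop, with a gentle, steady push of about 7 newtons held for a good second and a half. Then stand the thermometer upright in the middle of its dock again and let go. Never push hard, do not knock the rest of the laptop, and leave the other things on the bench where they are.

Things in the scene. Friction and masses are not known exactly. Their poses are not given: they have to be found in the camera images.
- probe: loose contact thermometer, standing upright on the dock, 140 g. From the bottom: flat round steel foot 36 mm across, 8 mm high; steel stem 14 mm across; square black handle 26 x 26 mm from 45 to 117 mm up; 119 mm high in all. Origin at the centre of the foot's underside (the measuring face); z points up the stem to the handle; x and y are square to the handle's flat sides
- dock: fixed black rubber pad, 90 x 90 x 12 mm, on which the thermometer stands; origin at the centre of its underside, its top face 12 mm above that
- heat_spot: mount of the square aluminium heat plate (46 x 46 mm, in a 60 mm green frame, the only raised square on the laptop, anywhere across its middle). Origin over the plate's centre, 11 mm above the laptop's face; z is the outward normal, 35 degrees from vertical; x up the slope. The plate's face stands 0 to 10 mm beyond the origin along z (unknown). It is sprung: 3 N per mm, travel 6 mm
- laptop: fixed opened laptop base on a low stand, 335 mm wide (y), 235 mm up the slope, 18 mm thick, its open face rising away from the robot at 35 degrees from horizontal. Origin on the table under the middle of its front edge, which is 35 mm up; x points level to the rear, z up; the face's rear edge is 170 mm up
- screw_tray: loose white plastic tray of small screws, 90 x 120 x 20 mm, origin under its centre
- multimeter: loose green and black multimeter lying flat, 170 x 80 x 37 mm, long along its x, origin under its centre
- screwdriver: loose screwdriver lying flat, 170 mm long along its x, about 30 mm thick, origin about its middle
- drive: loose flat disk drive, 100 x 70 x 9 mm, origin under its centre
- solvent: loose bottle, 52 mm across, 120 mm high, origin under its centre
- mouse: loose computer mouse, 105 x 60 x 30 mm, origin under its centre
- mug: loose white mug, 76 mm across, 90 mm high, origin under its centre
There are look-alikes about, which are no part of the job. Leave any orange look-alike of the dock alone.

How it is judged:
On the way:
1. the thermometer's foot is pressed squarely on the middle of the heat plate with 4 to 10 N, steadily, for one second (contact force between probe and heat_spot between 4 and 10 N and x of probe in the frame of heat_spot between -0.009 and 0.009 m and y of probe in the frame of heat_spot between -0.009 and 0.009 m and angle between the z axis of probe and the z axis of heat_spot, either way round below 0.14 rad and linear speed of probe below 0.015 m/s), for 1 s.
At the end, for the whole second after the job is handed in: The thermometer stands upright (within about 5 degrees) on the dock, its axis within 25 mm of the dock's centre, at rest and released (horizontal distance between probe and dock below 0.025 m and angle between probe's own z axis and vertical below 0.08 rad and z of probe in the frame of dock between 0.008 and 0.016 m and linear speed of probe below 0.01 m/s and contact force between probe and the fingers below 0.05 N); the robot touches nothing.
It fails at once if the thermometer is pushed on the heat plate with more than 18 N (contact force between probe and heat_spot above 18 N).
It fails at once if the rest of the laptop is knocked (more than 3 N by the thermometer or the arm), or the arm itself pushes the heat plate (contact force between any of probe, the arm, the fingers and laptop above 3 N or contact force between any of the fingers, the arm and heat_spot above 3 N).
It fails at once if another thing on the bench is moved by more than 20 mm (distance of any of screw_tray, multimeter, screwdriver, drive, solvent, mouse, mug from where it was at the start of the episode above 0.02 m).
It also fails if it takes over 61 s, if anything falls off the work surface, if the arm or the gripper's body presses on something with over 40 N, if the wrist force passes 120 N, or if a joint passes its speed limit or range.

### The arm

A 7-joint arm with a two-finger parallel gripper is mounted at the origin on the work surface. World frame = base frame: x ahead of the robot, y to its left, z up, the work surface at z = 0. Lengths are in m, angles in rad, forces in N, time in s.
With the tool pointing down it reaches from about 0.425 to 1.025 m from the base axis. Payload 9.4 kg.
Tool frame: the origin (TCP) lies on the mounting face of the last link; the fingertips stand robot.finger_overhang ahead of it and the grasp point (between the pads) lies 155 mm ahead of it (robot.finger_overhang is the distance from the TCP to the fingertips, in m); z points along the fingers, x is the direction in which the jaws open and shut, and the axes are right-handed (so a half turn about z gives the same grasp; the last joint's range is limited). The gripper opens to 85 mm and grips with 20 to 120 N. Pads are 22 mm wide; open, the fingers measure 114 mm over their backs; the gripper's body (76 mm by 85 mm) begins 54 mm behind the grasp point. The pads swing forward as they close: fully open they stand 13 mm farther back than shut.
Start: joints at [1.177, 0.599, -0.003, 1.599, 0.002, 0.943, -0.08], TCP at [0.226, -0.689, 0.405] pointing down, gripper open.
Joint ranges: [-2.57, 2.57], [-0.35, 1.97], [-1.29, 1.29], [0.11, 2.56], [-1.05, 4.19], [0.11, 1.86], [-2.63, 2.63]. Speed limits (rad/s): [2.22, 2.22, 3.01, 3.01, 3.14, 3.14, 3.14].

### API

Orientations are given as a unit quaternion [w, x, y, z].
In Python, from workcell import get_obs, camera, calibration, ticket, models, robot gives the robot as it stands. The module is installed in compiled form; this text tells all that it offers.
- The arm moves only by the tool play_rows, never from a script. Its argument "targets" is text: rows parted by semicolons, each of 4 numbers parted by spaces: the shift along the tool's x, y, z in mm, then the turn about the tool's z in rad. In form: dx dy dz turn; .... A call has 1 to 10 rows; each row is the pose to reach, as a shift and turn from the pose commanded when the call began, along the tool's axes at that moment; what a row does not reach only later rows make up. A row lasts 1/10 s, in which the tool goes at most 50 mm and 8.59 degrees, less where a joint would pass 70% of its speed; a pose out of reach is approached as far as the arm can. A call with a gripper value outside its range is refused whole. "grip" is the closure in counts, from 0 (fully open) to 255 (shut), set as the call begins (left out, the last holds). The fingers move at their own pace and stop on an object; the grip force is fixed at half the most. Time passes only in rows, so rows that repeat a pose let the fingers close. It gives the time, the measured TCP pose, the force and the opening at its end, in the units of the state.
- get_obs(): the state, without advancing time (a new reading comes with each control period).
- camera(name): name is "scene" or "top" or "wrist"; returns the picture (400x640x3 uint8, blue, green, red); there is no depth.
- calibration(name): a dict with "K" (3x3 intrinsics, pixels), "k1" (the pictures are not rectified: a ray, as slopes to the right and down, at radius r is drawn at 1 + k1 r^2 times it, then the intrinsics apply), "view" (4x4, takes a point from world to camera coordinates). Camera axes: x right, y up, looking along -z (the intrinsics and any distortion apply to the point x, -y, -z); pixel columns grow to the right and rows downward; lengths in m; the calibration is good to about 2 mm. A picture is of the moment at which its call begins: read the wrist's pose just before it. calibration takes no time and is no camera call; for the wrist camera it gives the pose at the moment of the call.
- ticket.sign_off(): hands the job in, once; it reports no verdict.
Trained networks look in the newest picture that a camera, given by its name, has taken for a name from the list of things; names that differ only in an ending like _2 or _b are one class to them, and where a whole thing is asked for, a point or a joint stands for the part that bears it (a point fixed in the world has none). Each returns a list of dicts, best first, with "p" (0 to 1); they miss things now and then, are a little off and sometimes report something else, mostly with a low value. They report only what shows in the picture. A call takes as long as a camera call. They do not tell look-alikes from the thing itself.
- models.trace(camera, name): "pixels" (400x640 bool, what is visible of it) and "rect" ([centre column, centre row, width, height] in pixels, round what is visible of it).
- models.landmark_of(camera, name): "uv" ([column, row] in pixels: a listed point, or the origin of a listed thing).
The state is a dict: "time": time; "joint_pos": joint angles; "dq": joint speeds; "joint_torque": joint torques, N m; "eef_pos": TCP position; "ee_rot": TCP orientation; "contact_force": force on the tool from outside, world axes, zero at the start; "torque": the same for the moment, N m; "gripper_width": opening from 0.0 (shut) to 1.0 (fully open).
Only numpy, scipy, OpenCV 4.12 (cv2) and the standard library are available. Lean on these libraries where they do the work, as an engineer would, in place of code of your own. Each camera call takes 0.05 s, during which the arm holds its last target. There are 200 camera calls.

## Working session

There is one attempt and no reset: what is moved stays moved. The work goes in short steps, Python scripts to look and compute and a tool call to move; the robot and the scene stay as the last step left them, time stands still between calls to the robot, and variables do not carry over. Pictures are saved under pics/ and viewed, about 8 in all and at most 12, crops included, and the job is handed in when it is done.

Besides the shell and the picture viewer there is one more tool, called after "Request:" by a JSON object that holds its "fn" and its "kwargs". play_rows: Moves the arm, as the interface text tells. Its arguments: {"type":"object","properties":{"targets":{"type":"string"},"grip":{"type":"number"}},"required":["targets"]}

```bash
mkdir -p pics; cat > h.py <<'E'
import numpy as np, cv2
from scipy.spatial.transform import Rotation as R
from workcell import get_obs, camera, calibration, ticket, models, robot
def ray(c,uv):
    K=np.array(c["K"]);V=np.array(c["view"]);k=c["k1"]
    d=np.array([(uv[0]-K[0,2])/K[0,0],(uv[1]-K[1,2])/K[1,1]]);s=d.copy()
    for _ in range(20): s=d/(1+k*(s@s))
    v=V[:3,:3].T@np.array([s[0],-s[1],-1]); o=-V[:3,:3].T@V[:3,3]
    return o,v
def onz(c,uv,z):
    o,v=ray(c,uv); return o+v*(z-o[2])/v[2]
def proj(c,P):
    K=np.array(c["K"]);V=np.array(c["view"]);p=V[:3,:3]@np.array(P)+V[:3,3]
    s=np.array([p[0],-p[1]])/-p[2]; s=s*(1+c["k1"]*(s@s)); return np.array([K[0,0]*s[0]+K[0,2],K[1,1]*s[1]+K[1,2]])
def tri(obs):
    A=np.zeros((3,3));b=np.zeros(3)
    for c,uv in obs:
        o,v=ray(c,uv);v=v/np.linalg.norm(v);M=np.eye(3)-np.outer(v,v);A+=M;b+=M@o
    return np.linalg.solve(A,b)
def rot(o=None):
    q=(o or get_obs())["ee_rot"]; return R.from_quat([q[1],q[2],q[3],q[0]])
E
python3 - <<'E'
from h import *
np.set_printoptions(precision=4,suppress=True)
o=get_obs();print(o, robot.finger_overhang)
for n in("scene","top","wrist"):
    cv2.imwrite(f"pics/{n}0.png",camera(n)); c=calibration(n)
    print(n,np.array(c["K"]).tolist(),c["k1"],-np.array(c["view"])[:3,:3].T@np.array(c["view"])[:3,3])
    for t in("probe","dock","heat_spot","laptop"):
        print(t,[(np.round(d["uv"]).tolist(),round(d["p"],2),onz(c,d["uv"],.012)) for d in models.landmark_of(n,t)],[(np.round(d["rect"]).tolist(),round(d["p"],2)) for d in models.trace(n,t)])
im=np.vstack([cv2.imread("pics/scene0.png"),cv2.imread("pics/top0.png")])
cv2.imwrite("pics/a.png",cv2.resize(im,(480,600)))
E
```

```text
{'time': 0.0, 'joint_pos': array([ 1.1773,  0.6001, -0.0026,  1.6001,  0.0018,  0.9429, -0.0798]), 'dq': array([ 0.0001,  0.0001, -0.0013, -0.0004, -0.0015,  0.0006,  0.0013]), 'joint_torque': array([ -0.0009, -77.6458,   1.5644, -25.8009,   0.0121,   0.0092,
         0.    ]), 'eef_pos': array([ 0.2258, -0.6887,  0.4038]), 'ee_rot': array([-0.0004,  0.8098, -0.5867, -0.0007]), 'contact_force': array([ 0.2976, -0.3959, -0.184 ]), 'torque': array([-0.0509, -0.0537, -0.0039]), 'gripper_width': 1.0018364872768382} 0.1734
scene [[388.27838840570183, 0.0, 321.6142117724754], [0.0, 388.27838840570183, 200.38744443101834], [0.0, 0.0, 1.0]] -0.055662923936343506 [0.9278 0.5166 0.9402]
probe [([409.0, 298.0], 0.74, array([0.5089, 0.3444, 0.012 ]))] [([416.0, 287.0, 22.0, 31.0], 0.78)]
dock [([440.0, 250.0], 0.95, array([0.3394, 0.3053, 0.012 ])), ([414.0, 299.0], 0.75, array([0.5015, 0.3561, 0.012 ])), ([309.0, 218.0], 0.27, array([ 0.5493, -0.0112,  0.012 ]))] [([442.0, 251.0, 45.0, 38.0], 0.77), ([416.0, 299.0, 46.0, 44.0], 0.71), ([279.0, 227.0, 141.0, 105.0], 0.59)]
heat_spot [([272.0, 20
[... 443 characters left out ...]
.6556, -0.0652,  0.012 ]))] [([226.0, 208.0, 16.0, 13.0], 0.56)]
dock [([227.0, 211.0], 0.55, array([0.4937, 0.3495, 0.012 ]))] [([225.0, 212.0, 28.0, 29.0], 0.96), ([235.0, 255.0, 26.0, 24.0], 0.62), ([326.0, 172.0, 98.0, 70.0], 0.3)]
heat_spot [([338.0, 169.0], 0.51, array([ 0.6598, -0.0584,  0.012 ]))] [([335.0, 172.0, 14.0, 17.0], 0.78)]
laptop [([328.0, 203.0], 0.96, array([ 0.5311, -0.0228,  0.012 ]))] [([325.0, 171.0, 94.0, 67.0], 0.62), ([335.0, 172.0, 14.0, 18.0], 0.16)]
wrist [[339.3055933317805, 0.0, 327.00198253257156], [0.0, 339.3055933317805, 198.0932657473349], [0.0, 0.0, 1.0]] -0.0037606664704548966 [ 0.2966 -0.6653  0.3738]
probe [] []
dock [] []
heat_spot [] []
laptop [] []
```

View pics/a.png

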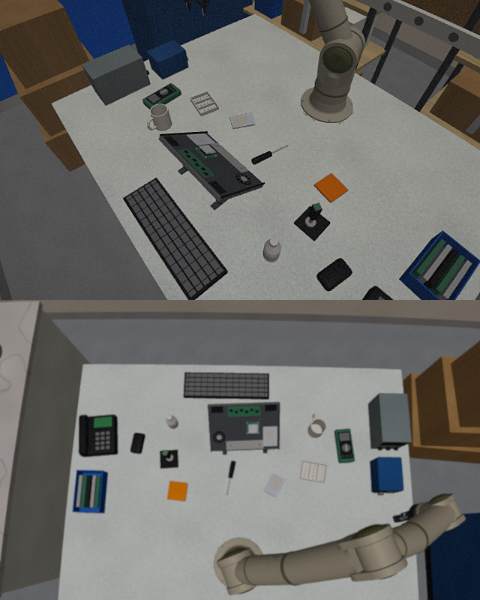

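The dock with the probe on it is the black square at about (222,311, scene ×0.75), and an orange look-alike sits next to it. The heat plate is on the laptop's middle, right of centre. The tool stays vertical, so I'll have to pivot the probe 35° between the pads. Next I move to a view over the laptop on the way.

```bash
python3 - <<'E'
from h import *
np.set_printoptions(precision=4,suppress=True)
S,T=calibration("scene"),calibration("top")
print(rot().as_matrix())
print("plate",tri([(S,(272,200)),(T,(338,169))]),tri([(S,(274,200)),(T,(335,172))]))
print("laptop o",onz(S,(311,215),0),onz(T,(328,203),0))
print("dock",onz(S,(414,299),0),onz(T,(227,211),0))
W=calibration("wrist");print(np.array(W["view"])); p=get_obs()["eef_pos"]
print(rot().as_matrix().T@(np.linalg.inv(np.array(W["view"]))[:3,3]-p))
M=rot().as_matrix()
for t in([.47,-.40,.45],[.56,-.06,.45]): print(M.T@(np.array(t)-p)*1000)
E
```

```text
[[ 0.3115 -0.9502 -0.    ]
 [-0.9502 -0.3115 -0.0001]
 [ 0.0001  0.0001 -1.    ]]
plate [ 0.6326 -0.0573  0.1186] [ 0.6253 -0.0501  0.1183]
laptop o [ 0.5344 -0.022  -0.    ] [ 0.5325 -0.0241  0.    ]
dock [0.4952 0.3533 0.    ] [0.496  0.3507 0.    ]
[[ 0.3119 -0.9501  0.001  -0.725 ]
 [ 0.9082  0.2978 -0.294   0.0387]
 [ 0.2791  0.0926  0.9558 -0.3785]
 [ 0.      0.      0.      1.    ]]
[-0.0004 -0.0746  0.0309]
[-198.4846 -321.9941  -45.3175]
[-493.5257 -513.4379  -45.3595]
```

Request:
{"fn": "play_rows", "kwargs": {"targets": "-198 -322 -45 -1.42;-198 -322 -45 -1.42;-198 -322 -45 -1.42;-198 -322 -45 -1.42;-198 -322 -45 -1.42;-198 -322 -45 -1.42;-198 -322 -45 -1.42;-198 -322 -45 -1.42;-198 -322 -45 -1.42;-198 -322 -45 -1.42", "grip": 0}}

```text
time: 2.35
eef_pos: [0.4711, -0.3992, 0.45]
ee_rot: [0.0, 0.996, 0.087, 0.0]
contact_force: [-0.7, -0.1, 0.3]
gripper_width: 0.995
```

```bash
python3 - <<'E'
from h import *
o=get_obs();M=rot(o).as_matrix();print(o["time"],o["eef_pos"],M.round(3),o["joint_pos"].round(2))
print(M.T@(np.array([.55,-.055,.45])-o["eef_pos"])*1000)
a=np.arctan2(M[1,0],M[0,0]);print(a, "turn",-(np.pi/2-a))
E
```

```text
2.35 [ 0.47114884 -0.39918375  0.45001841] [[ 0.985  0.173  0.001]
 [ 0.173 -0.985 -0.   ]
 [ 0.001  0.    -1.   ]] [ 0.9   0.45 -0.42  1.79  0.22  0.95  0.56]
[ 1.37365754e+02 -3.25285421e+02 -2.02468942e-02]
0.1743659001838155 turn -1.396430426611081
```

Request:
{"fn": "play_rows", "kwargs": {"targets": "137 -325 0 -1.396;137 -325 0 -1.396;137 -325 0 -1.396;137 -325 0 -1.396;137 -325 0 -1.396;137 -325 0 -1.396;137 -325 0 -1.396;137 -325 0 -1.396;137 -325 0 -1.396;137 -325 0 -1.396"}}

```text
time: 3.35
eef_pos: [0.5517, -0.0567, 0.4496]
ee_rot: [-0.0, 0.708, 0.706, -0.0]
contact_force: [0.6, 0.1, 0.9]
gripper_width: 0.997
```

```bash
python3 - <<'E'
from h import *
np.set_printoptions(precision=4,suppress=True)
o=get_obs();print(o["eef_pos"],rot(o).as_matrix().round(3),o["joint_pos"].round(2))
c=calibration("wrist");cv2.imwrite("pics/w1.png",camera("wrist"))
n=[-np.sin(np.radians(35)),0,np.cos(np.radians(35))]
for t in("heat_spot","laptop"):
    print(t,[(np.round(d["uv"],1).tolist(),round(d["p"],2)) for d in models.landmark_of("wrist",t)])
    for d in models.trace("wrist",t):
        m=d["pixels"].astype(np.uint8); cs=max(cv2.findContours(m,0,2)[0],key=cv2.contourArea)
        print(d["p"],d["rect"],cv2.boxPoints(cv2.minAreaRect(cs)).round(1).tolist())
E
```

```text
[ 0.5517 -0.0567  0.4496] [[ 0.002  1.    -0.   ]
 [ 1.    -0.002  0.   ]
 [ 0.    -0.    -1.   ]] [ 0.6   0.46 -0.84  1.91  0.41  0.96  1.13]
heat_spot [([329.6, 253.5], 0.93)]
0.68 [331.8, 256.6, 61.0, 61.0] [[299.29998779296875, 225.8000030517578], [358.70001220703125, 223.0], [361.5, 282.29998779296875], [302.1000061035156, 285.1000061035156]]
laptop [([357.5, 144.5], 0.65)]
0.67 [378.4, 256.5, 352.1, 253.0] [[198.0, 144.5], [542.2999877929688, 123.5999984741211], [557.0999755859375, 367.20001220703125], [212.6999969482422, 388.1000061035156]]
0.5 [420.2, 51.0, 44.7, 102.0] [[395.29998779296875, 99.69999694824219], [417.6000061035156, -3.299999952316284], [442.20001220703125, 2.0], [419.8999938964844, 105.0]]
```

View pics/w1.png

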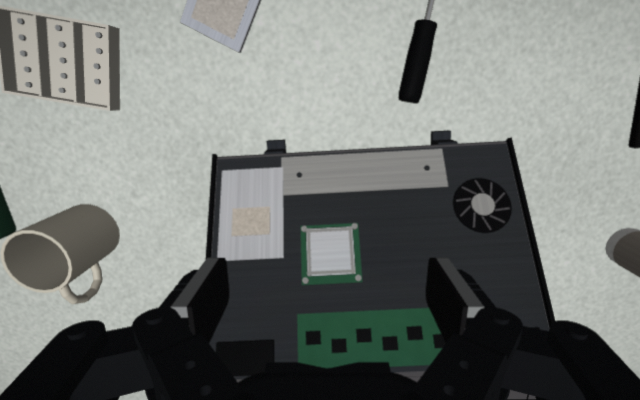

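The wrist view shows the laptop with its front edge at the top, from (213,155) to (511,141). The green frame spans about (302,226)–(360,284), with the plate inside centred near (331,251). Next I compute the yaw and plate centre.

```bash
python3 - <<'E'
from h import *
np.set_printoptions(precision=4,suppress=True)
c=calibration("wrist")
a,b=onz(c,(213,155),.035),onz(c,(511,141),.035);print(a,b,np.linalg.norm(a-b),(a+b)/2)
d=b-a;yaw=np.arctan2(-d[0],d[1]);print("yaw deg",np.degrees(yaw))
s=np.radians(35);Rz=R.from_euler('z',yaw).as_matrix();n=Rz@[-np.sin(s),0,np.cos(s)]
ux=Rz@[np.cos(s),0,np.sin(s)];uy=Rz@[0,1,0];p0=(a+b)/2
def onp(uv,h):
    o,v=ray(c,uv);return o+v*(((p0+n*h-o)@n)/(v@n))
im=cv2.imread("pics/w1.png");crop=im[205:300,285:375]
hsv=cv2.cvtColor(im,cv2.COLOR_BGR2HSV)
roi=np.zeros((400,640),np.uint8);roi[215:295,290:370]=1
g=((hsv[...,1]>70)&(hsv[...,0]>45)&(hsv[...,0]<95)).astype(np.uint8)*roi
w=((hsv[...,1]<45)&(hsv[...,2]>110)).astype(np.uint8)*roi
for nm,m,h in(("green",g,.008),("plate",w,.016)):
    m=cv2.morphologyEx(m,cv2.MORPH_OPEN,np.ones((3,3)));k=max(cv2.findContours(m,0,2)[0],key=cv2.contourArea)
    hull=cv2.convexHull(k);q=cv2.boxPoints(cv2.minAreaRect(hull));print(nm,q.tolist())
    P=np.array([onp(x,h) for x in q]);print(P.mean(0),[np.linalg.norm(P[i]-P[i-1]).round(4) for i in range(4)],"in laptop",((P.mean(0)-p0)@np.c_[ux,uy]))
    e=P-P.mean(0);print(np.c_[e@ux,e@uy,])
print(n)
cv2.imwrite("pics/c1.png",cv2.resize(crop,None,fx=6,fy=6,interpolation=cv2.INTER_CUBIC))
E
```

```text
[ 0.5413 -0.1875  0.035 ] [0.5288 0.1498 0.035 ] 0.33746073638303986 [ 0.5351 -0.0189  0.035 ]
yaw deg 2.115019163753166
green [[308.61846923828125, 276.3691101074219], [354.7032470703125, 274.0648498535156], [355.11968994140625, 282.3940124511719], [309.034912109375, 284.6982727050781]]
[ 0.65   -0.0538  0.1243] [np.float64(0.008), np.float64(0.0454), np.float64(0.008), np.float64(0.0451)] in laptop [ 0.1442 -0.0391]
[[-0.0038 -0.0227]
 [-0.0042  0.0227]
 [ 0.0038  0.0226]
 [ 0.0042 -0.0225]]
plate [[301.83868408203125, 226.04739379882812], [355.99334716796875, 223.83700561523438], [358.02825927734375, 273.6927185058594], [303.87359619140625, 275.9031066894531]]
[ 0.6223 -0.0554  0.1146] [np.float64(0.0492), np.float64(0.0545), np.float64(0.0491), np.float64(0.0521)] in laptop [ 0.116  -0.0398]
[[-0.0247 -0.0273]
 [-0.0245  0.0273]
 [ 0.0246  0.0261]
 [ 0.0246 -0.026 ]]
[-0.5732 -0.0212  0.8192]
```

View pics/c1.png

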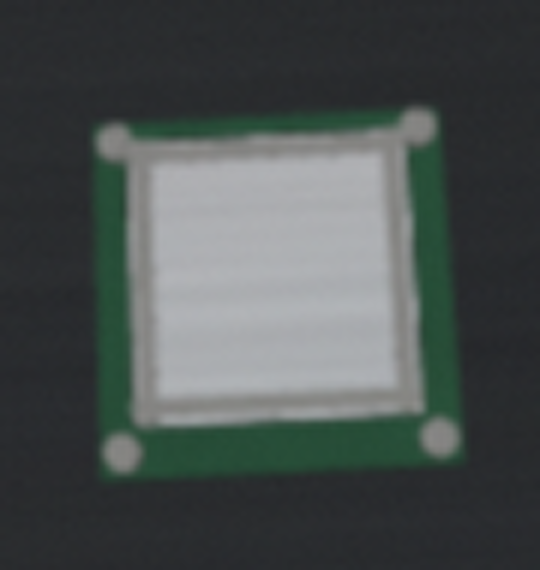

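The crop shows the frame corners at about (301,225), (358,223), (362,281), (302,285) and the plate corners at (306,229), (352,227), (355,273), (308,276). The plate is shifted towards the front, so it stands well proud of the frame.

```bash
python3 - <<'E'
from h import *
np.set_printoptions(precision=4,suppress=True)
c=calibration("wrist");yaw=np.radians(2.1)
s=np.radians(35);Rz=R.from_euler('z',yaw).as_matrix();n=Rz@[-np.sin(s),0,np.cos(s)]
ux=Rz@[np.cos(s),0,np.sin(s)];uy=Rz@[0,1,0];p0=np.array([.5351,-.0189,.035])
F=[(300.8,225.5),(358.3,222.8),(362.2,281.3),(302.2,284.5)];P=[(306.2,229.2),(352.5,226.7),(355.3,273),(308.3,275.8)]
def onp(uv,h):
    o,v=ray(c,uv);return o+v*(((p0+n*h-o)@n)/(v@n))
for nm,q in(("frame",F),("plate",P)):
  for h in(0,.005,.011,.016,.021):
    X=np.array([onp(u,h) for u in q]);m=X.mean(0)
    print(nm,h,m,"lap",(m-p0)@np.c_[ux,uy],[round(np.linalg.norm(X[i]-X[i-1])*1e3,1) for i in range(4)])
o=get_obs();M=rot(o).as_matrix();print(M.T@(np.array([.43,.352,.42])-o["eef_pos"])*1000)
E
```

```text
frame 0 [ 0.6322 -0.0545  0.102 ] lap [ 0.1169 -0.0391] [np.float64(60.6), np.float64(60.7), np.float64(60.1), np.float64(60.1)]
frame 0.005 [ 0.63   -0.0545  0.1066] lap [ 0.1176 -0.0391] [np.float64(59.7), np.float64(59.8), np.float64(59.2), np.float64(59.2)]
frame 0.011 [ 0.6273 -0.0545  0.112 ] lap [ 0.1186 -0.039 ] [np.float64(58.7), np.float64(58.8), np.float64(58.2), np.float64(58.2)]
frame 0.016 [ 0.6251 -0.0546  0.1166] lap [ 0.1193 -0.0389] [np.float64(57.8), np.float64(57.9), np.float64(57.3), np.float64(57.3)]
frame 0.021 [ 0.6228 -0.0546  0.1211] lap [ 0.1201 -0.0389] [np.float64(56.9), np.float64(57.1), np.float64(56.5), np.float64(56.5)]
plate 0 [ 0.6305 -0.0547  0.1008] lap [ 0.1147 -0.0393] [np.float64(48.1), np.float64(48.7), np.float64(47.7), np.float64(47.4)]
plate 0.005 [ 0.6283 -0.0548  0.1054] lap [ 0.1155 -0.0392] [np.float64(47.4), np.float64(48.0), np.float64(47.1), np.float64(46.8)]
plate 0.011 [ 0.6256 -0.0548  0.1108] lap [ 0.1165 -0.0392] [np.float64(46.6), np.float64(47.2), np.float64(46.2), np.float64(45.9)]
plate 0.016 [ 0.6234 -0.0548  0.1154] lap [ 0.1173 -0.0391] [np.float64(45.9), np.float64(46.5), np.float64(45.6), np.float64(45.3)]
plate 0.021 [ 0.6212 -0.0548  0.12  ] lap [ 0.1181 -0.0391] [np.float64(45.2), np.float64(45.8), np.float64(44.9), np.float64(44.6)]
[ 408.1505 -125.8886   29.6161]
```

Request:
{"fn": "play_rows", "kwargs": {"targets": "408 -126 30 0;408 -126 30 0;408 -126 30 0;408 -126 30 0;408 -126 30 0;408 -126 30 0;408 -126 30 0;408 -126 30 0;408 -126 30 0;408 -126 30 0"}}

```text
time: 4.6
eef_pos: [0.4269, 0.356, 0.42]
ee_rot: [-0.001, 0.708, 0.706, 0.001]
contact_force: [-0.2, 0.2, 0.7]
gripper_width: 1.004
```

```bash
python3 - <<'E'
from h import *
np.set_printoptions(precision=4,suppress=True)
o=get_obs();print(o["eef_pos"],o["joint_pos"].round(2),o["contact_force"])
c=calibration("wrist");cv2.imwrite("pics/w2.png",camera("wrist"))
for t,z in(("probe",.012),("dock",0)):
    print(t,[(np.round(d["uv"],1).tolist(),round(d["p"],2),onz(c,d["uv"],z)) for d in models.landmark_of("wrist",t)])
E
```

```text
[0.4269 0.356  0.42  ] [-0.21  0.49 -0.83  1.94  0.45  0.91  0.29] [-0.1567  0.2037  0.6615]
probe [([321.2, 220.8], 0.75, array([0.4953, 0.35  , 0.012 ]))]
dock [([278.5, 77.8], 0.95, array([0.3344, 0.3049, 0.    ]))]
```

View pics/w2.png

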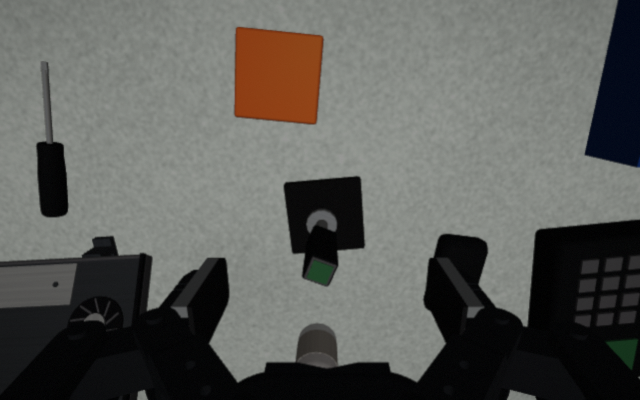

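The wrist view shows the dock at corners (284,184), (360,177), (365,246), (293,253), and the green probe cap around (320,271), turned about 13–15°. The solvent bottle is behind it at (318,345).

```bash
python3 - <<'E'
from h import *
np.set_printoptions(precision=4,suppress=True)
c=calibration("wrist");im=cv2.imread("pics/w2.png");hsv=cv2.cvtColor(im,cv2.COLOR_BGR2HSV)
g=((hsv[...,1]>70)&(hsv[...,0]>45)&(hsv[...,0]<95)).astype(np.uint8);g[:, :290]=0;g[:,350:]=0
k=max(cv2.findContours(g,0,2)[0],key=cv2.contourArea);q=cv2.boxPoints(cv2.minAreaRect(k));print(q)
X=np.array([onz(c,u,.131) for u in q]);print(X.mean(0))
for i in range(4): e=X[i]-X[i-1];print(np.linalg.norm(e),np.degrees(np.arctan2(e[1],e[0])))
D=np.array([onz(c,u,.012) for u in((284,184),(360,177),(365,246),(293,253))]);print("dock",D.mean(0),[np.linalg.norm(D[i]-D[i-1]) for i in range(4)],np.degrees(np.arctan2(*(D[1]-D[0])[:2][::-1])))
b=np.array([onz(c,u,.12) for u in((318,325),)]);print("bottle",b)
E
```

```text
[[306.137  277.3014]
 [313.     259.    ]
 [333.274  266.6027]
 [326.411  284.9041]]
[0.4989 0.344  0.131 ]
0.018842559147224474 -113.54041813043217
0.018381260678171515 160.13010552427198
0.018499727613748594 66.8687749288217
0.018538098785245653 -18.83710773804242
dock [0.4918 0.3483 0.012 ] [np.float64(0.08742263645172266), np.float64(0.08729659089810522), np.float64(0.08633995803973042), np.float64(0.08816299182541773)] 94.90491558534522
bottle [[0.5607 0.3412 0.12  ]]
```

Request:
{"fn": "play_rows", "kwargs": {"targets": "-9 35 0 0.15;-9 69 0 0.3;-9 69 20 0.35;-9 69 50 0.35;-9 69 90 0.35;-9 69 120 0.35;-9 69 145 0.35;-9 69 163 0.35;-9 69 163 0.35"}}

```text
time: 5.65
eef_pos: [0.4985, 0.3398, 0.2545]
ee_rot: [0.001, 0.823, 0.568, -0.002]
contact_force: [-0.0, -0.5, -0.1]
gripper_width: 0.997
```

```bash
python3 - <<'E'
from h import *
o=get_obs();print(o["eef_pos"],o["contact_force"])
cv2.imwrite("pics/w3.png",camera("wrist"))
E
```

```text
[0.49849463 0.33981769 0.25449216] [-0.02865832 -0.50137638 -0.13321077]
```

View pics/w3.png

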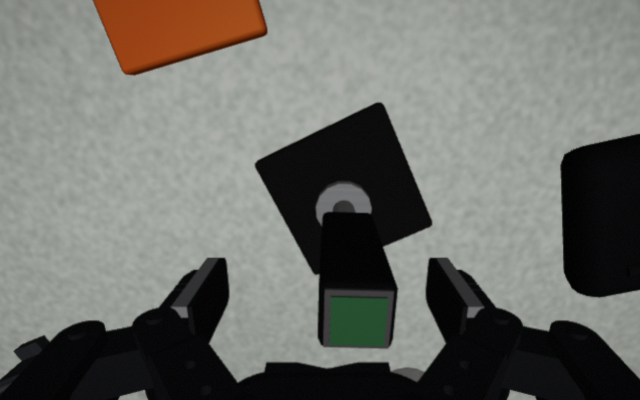

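The yaw is well aligned. The probe cap at (359,321) is right of the jaw midline at about 328, and I'll work out how far.

```bash
python3 - <<'E'
from h import *
np.set_printoptions(precision=4,suppress=True)
c=calibration("wrist");o=get_obs();M=rot(o).as_matrix()
for u,z in(((359.5,321),.131),((344,207),.020)):
    P=onz(c,u,z);print(P,M.T@(P-o["eef_pos"])*1000)
D=np.array([onz(c,u,.012) for u in((256,162),(381,103),(432,223),(317,273))]);d=(D[0]+D[1]+D[2]+D[3])/4;print("dock",d,[np.linalg.norm(D[i]-D[i-1]) for i in range(4)],o["time"],M)
E
```

```text
[0.4981 0.3519 0.131 ] [ 10.7282  -4.4408 124.9832]
[0.4962 0.3525 0.02  ] [ 10.8145  -6.4328 235.9845]
dock [0.4909 0.3565 0.012 ] [np.float64(0.08795029200113644), np.float64(0.08590932545160661), np.float64(0.08637314683097853), np.float64(0.08630667637161551)] 5.7 [[ 0.3534  0.9355 -0.0014]
 [ 0.9355 -0.3534 -0.0019]
 [-0.0022 -0.0006 -1.    ]]
```

Request:
{"fn": "play_rows", "kwargs": {"targets": "6 -3 0 0;11 -5 0 0;11 -5 0 0"}}

```text
time: 6.0
eef_pos: [0.4973, 0.3555, 0.2579]
ee_rot: [-0.0, 0.822, 0.57, 0.001]
contact_force: [-0.1, 0.6, 0.2]
gripper_width: 1.003
```

```bash
python3 - <<'E'
from h import *
np.set_printoptions(precision=4,suppress=True)
o=get_obs();M=rot(o).as_matrix();print(o["eef_pos"],M.T@(np.array([.4972,.3522,.257])-o["eef_pos"])*1000,M)
E
```

```text
[0.4973 0.3555 0.2579] [-3.1146  1.0487  0.8937] [[ 0.3506  0.9365  0.0015]
 [ 0.9365 -0.3506  0.002 ]
 [ 0.0024  0.0007 -1.    ]]
```

Request:
{"fn": "play_rows", "kwargs": {"targets": "-3 1 1 0;-3 1 1 0;-3 1 1 0"}}

```text
time: 6.3
eef_pos: [0.4972, 0.3507, 0.2557]
ee_rot: [0.0, 0.822, 0.569, -0.0]
contact_force: [0.5, -0.5, 0.0]
gripper_width: 0.995
```

Request:
{"fn": "play_rows", "kwargs": {"targets": "0 0 0 0;0 0 0 0;0 0 0 0;0 0 0 0;0 0 0 0;0 0 0 0", "grip": 255}}

```text
time: 6.9
eef_pos: [0.4971, 0.3511, 0.2557]
ee_rot: [0.0, 0.822, 0.57, 0.0]
contact_force: [-0.7, -0.5, 0.9]
gripper_width: 0.298
```

Request:
{"fn": "play_rows", "kwargs": {"targets": "0 0 -10 0;0 0 -25 -0.13;0 0 -25 -0.26;0 0 -25 -0.394;0 0 -25 -0.394;0 0 -25 -0.394;0 0 -12 -0.394;0 0 -4 -0.394;0 0 1 -0.394;0 0 1 -0.394"}}

```text
time: 7.9
eef_pos: [0.4968, 0.3513, 0.2554]
ee_rot: [0.001, 0.695, 0.719, -0.0]
contact_force: [-2.4, -5.0, 15.8]
gripper_width: 0.296
```

```bash
python3 - <<'E'
from h import *
np.set_printoptions(precision=4,suppress=True)
o=get_obs();M=rot(o).as_matrix();print(o["eef_pos"],M,o["contact_force"],o["torque"],o["gripper_width"],np.degrees(np.arctan2(M[1,0],M[0,0])))
E
```

```text
[0.4968 0.3513 0.2554] [[-0.0346  0.9994  0.001 ]
 [ 0.9994  0.0346 -0.0015]
 [-0.0015  0.001  -1.    ]] [-2.3821 -5.0489 15.8205] [-1.0754  0.6205 -0.0096] 0.2963396077919713 91.98157334936285
```

Request:
{"fn": "play_rows", "kwargs": {"targets": "0 -4 -0.7 0;0 -8 -1.2 0;0 -12 -1.6 0;0 -16 -1.8 0;0 -20 -1.8 0;0 -23.6 -1.6 0;0 -23.6 -1.6 0"}}

```text
time: 8.6
eef_pos: [0.4729, 0.3503, 0.2562]
ee_rot: [-0.0, 0.694, 0.72, -0.0]
contact_force: [0.7, -0.4, -1.3]
gripper_width: 0.301
```

```bash
python3 - <<'E'
from h import *
o=get_obs();print(o["eef_pos"],o["contact_force"],o["torque"])
a=camera("wrist")
E=calibration("scene");b=camera("scene")[230:340,370:480]
b=cv2.resize(b,(400,400),interpolation=cv2.INTER_CUBIC)
cv2.imwrite("pics/m4.png",np.hstack([cv2.resize(a[100:400,220:440],(293,400)),b]))
E
```

```text
[0.47292187 0.35034265 0.25617591] [ 0.67335907 -0.4496497  -1.25031583] [-0.03156596  0.04799728 -0.01712887]
```

View pics/m4.png

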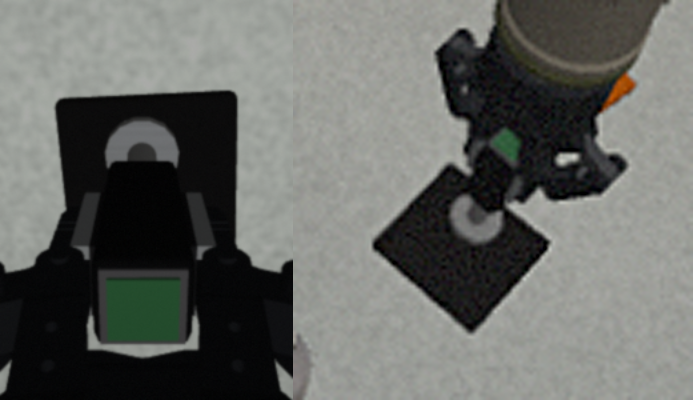

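The foot slid along the pad instead of pivoting: the left crop shows the probe still upright, and the force is only its weight. I'll use the dock's near edge as a positive stop. With the foot in front of the dock and the hand pushing towards +x, the handle tilts away. A half turn of the tool then gives the tilt I need.

Request:
{"fn": "play_rows", "kwargs": {"targets": "0 0 -15 0;0 -28 -20 0;0 -55 -20 0;0 -55 -15 0;0 -55 0 0;0 -55 8 0;0 -55 10 0;0 -55 10 0;0 -55 10 0"}}

```text
time: 9.6
eef_pos: [0.4188, 0.3484, 0.2461]
ee_rot: [-0.0, 0.695, 0.719, -0.0]
contact_force: [0.4, -0.5, -1.4]
gripper_width: 0.301
```

Request:
{"fn": "play_rows", "kwargs": {"targets": "0 4 0 0;0 7 0 0;0 10 0 0;0 13 0 0;0 13 0 0"}}

```text
time: 10.1
eef_pos: [0.4309, 0.3486, 0.2461]
ee_rot: [-0.001, 0.695, 0.719, -0.001]
contact_force: [-4.1, 0.2, -1.3]
gripper_width: 0.297
```

Request:
{"fn": "play_rows", "kwargs": {"targets": "0 2 0 0;0 4 0 0;0 6 0 0;0 8 0 0;0 8 0 0"}}

```text
time: 10.6
eef_pos: [0.4385, 0.3489, 0.246]
ee_rot: [-0.001, 0.694, 0.72, -0.001]
contact_force: [-6.3, -1.3, -0.0]
gripper_width: 0.299
```

```bash
python3 - <<'E'
from h import *
o=get_obs();print(o["eef_pos"],o["contact_force"],o["torque"],o["gripper_width"])
E
```

```text
[0.43850753 0.34888931 0.2460351 ] [-6.31025744e+00 -1.29999411e+00 -2.91196282e-03] [-0.08451236  1.70542214  0.01010579] 0.2988387938479531
```

It pivots, at about 6 N. I continue to about 35°.

Request:
{"fn": "play_rows", "kwargs": {"targets": "0 5 0 0;0 10 0 0;0 15 0 0;0 20 0 0;0 25 1 0;0 30 2 0;0 35 3.5 0;0 41 5 0;0 41 5 0;0 41 5 0"}}

```text
time: 11.6
eef_pos: [0.4797, 0.3503, 0.2407]
ee_rot: [-0.001, 0.694, 0.72, -0.001]
contact_force: [-5.7, 1.6, -3.5]
gripper_width: 0.296
```

Request:
{"fn": "play_rows", "kwargs": {"targets": "0 -8 -10 0;0 -15 -60 0;0 -15 -110 0;0 -15 -150 0;0 -15 -150 0;0 -15 -150 0"}}

```text
time: 12.2
eef_pos: [0.4655, 0.3497, 0.3928]
ee_rot: [0.001, 0.695, 0.719, 0.001]
contact_force: [-0.6, -0.3, -1.9]
gripper_width: 0.294
```

```bash
python3 - <<'E'
from h import *
o=get_obs();M=rot(o).as_matrix();print(o["eef_pos"],M.round(4).tolist(),o["joint_pos"].round(2),o["contact_force"])
a=camera("wrist");cv2.imwrite("pics/w5.png",a)
S=calibration("scene");g=o["eef_pos"]+M[:,2]*.155;u=proj(S,g).astype(int);print(u)
b=camera("scene");cv2.imwrite("pics/s5.png",b)
b=cv2.resize(b[u[1]-50:u[1]+50,u[0]-40:u[0]+40],(320,400),interpolation=cv2.INTER_CUBIC)
cv2.imwrite("pics/m5.png",np.hstack([cv2.resize(a[100:400,160:480],(427,400)),b]))
E
```

```text
[0.46553762 0.3497366  0.39277784] [[-0.0345, 0.9994, 0.0032], [0.9994, 0.0345, 0.0009], [0.0008, 0.0032, -1.0]] [-0.19  0.56 -0.82  1.91  0.52  0.89  0.34] [-0.55030549 -0.30316362 -1.94706595]
[443 243]
```

View pics/m5.png

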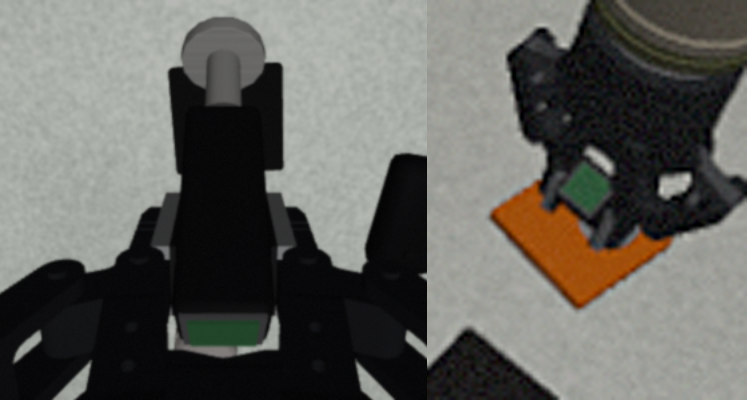

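```bash
cat > tilt.py <<'E'
from h import *
from scipy.optimize import least_squares
def pts(c,o,th,h,off,P,xo=0):
    # probe pts -> world; tilt top toward tool +y by th; grasp G at axial h, tool y off
    M=rot(o).as_matrix();G=o["eef_pos"]+M@np.array([xo,off,.155])
    ax=M@np.array([0,np.sin(th),-np.cos(th)]);ey=M@np.array([0,np.cos(th),np.sin(th)]);ex=M[:,0]
    return np.array([proj(c,G+ex*p[0]+ey*p[1]+ax*(p[2]-h)) for p in P])
a=np.linspace(0,2*np.pi,73)
rim=[(.018*np.cos(t),.018*np.sin(t),z) for t in a for z in(0,.008)]
hb=[(-.013,-.013,.045),(.013,-.013,.045)]
def feats(c,o,x):
    r=pts(c,o,x[0],x[1],x[2],rim,x[3]);b=pts(c,o,x[0],x[1],x[2],hb,x[3])
    return np.r_[r[:,1].min(),r[:,0].min(),r[:,0].max(),b[:,1].mean(),b[0,0],b[1,0]]
def fit(c,o,obs):
    s=np.array([.002,.002,.0015]) # priors: h, off, xo
    f=lambda x:np.r_[feats(c,o,x)-obs,(x[1]-.0887)/.003*1,(x[2])/.003,x[3]/.003]
    return least_squares(f,[.6,.0887,0,0],x_scale=[.1,.01,.01,.01])
E
python3 - <<'E'
from tilt import *
np.set_printoptions(precision=4,suppress=True)
c=calibration("wrist");o=get_obs()
f=lambda x,y:(160+x/1.334,100+y/1.333)
obs=np.array([f(0,17)[1],f(181,0)[0],f(265,0)[0],f(0,107)[1],f(188,0)[0],f(264,0)[0]])
r=fit(c,o,obs);print(obs,np.degrees(r.x[0]),r.x[1:],r.fun)
E
```

```text
[112.7532 295.6822 358.6507 180.2701 300.9295 357.901 ] 33.377462025208 [ 0.0892 -0.0015  0.0008] [-0.051   0.7341  1.5226  0.1126 -0.3109 -1.6059  0.1735 -0.4978  0.2787]
```

```bash
cat > goal.py <<'E'
from tilt import *
np.set_printoptions(precision=4,suppress=True)
yaw=np.radians(2.1);s=np.radians(35);Rz=R.from_euler('z',yaw).as_matrix();n=Rz@[-np.sin(s),0,np.cos(s)]
ux=Rz@[np.cos(s),0,np.sin(s)];uy=Rz@[0,1,0];p0=np.array([.5351,-.0189,.035])
X=lambda hh:p0+.1175*ux-.039*uy+hh*n
def foot(M,p,th,h,off,xo): return p+M@np.array([xo,off,.155])-M@np.array([0,np.sin(th),-np.cos(th)])*h
E
python3 - <<'E'
from goal import *
o=get_obs();M=rot(o).as_matrix();M2=M@np.diag([-1,-1,1]);st=(np.radians(33.4),.0892,-.0015,.0008)
T=X(.055)-foot(M2,np.zeros(3),*st);print(T,X(.016))
print("hi",M.T@(np.array([T[0],T[1],.47])-o["eef_pos"])*1000)
E
```

```text
[ 0.5506 -0.0562  0.3769] [ 0.6235 -0.0547  0.1155]
hi [-408.4041   70.9871  -78.9192]
```

Request:
{"fn": "play_rows", "kwargs": {"targets": "0 0 -40 0.14;-60 15 -79 0.29;-110 25 -79 0.44;-155 35 -79 0.59;-200 40 -79 0.74;-245 50 -79 0.89;-290 55 -79 1.04;-335 60 -79 1.19;-375 65 -79 1.34;-408 71 -79 1.49"}}

```text
time: 13.3
eef_pos: [0.5505, -0.0583, 0.4686]
ee_rot: [0.0, 0.999, 0.054, -0.002]
contact_force: [0.5, 0.9, -0.7]
gripper_width: 0.298
```

```bash
python3 - <<'E'
from goal import *
o=get_obs();M=rot(o).as_matrix();print(o["eef_pos"],o["joint_pos"].round(2),np.degrees(np.arctan2(M[1,0],M[0,0])))
E
```

```text
[ 0.5505 -0.0583  0.4686] [ 0.34  0.35 -0.45  1.9   0.19  0.93 -0.09] 6.174057337016341
```

Request:
{"fn": "play_rows", "kwargs": {"targets": "0 0 0 0.15;0 0 0 0.3;0 0 0 0.45;0 0 0 0.6;0 0 0 0.75;0 0 0 0.9;0 0 0 1.05;0 0 0 1.2;0 0 0 1.35;0 0 0 1.5"}}

```text
time: 14.3
eef_pos: [0.5507, -0.0552, 0.4686]
ee_rot: [0.001, 0.768, -0.64, -0.001]
contact_force: [0.5, 0.2, -2.1]
gripper_width: 0.295
```

Request:
{"fn": "play_rows", "kwargs": {"targets": "0 0 0 0.15;0 0 0 0.15;0 0 0 0.15;0 0 0 0.15"}}

```text
time: 14.7
eef_pos: [0.5508, -0.0552, 0.4697]
ee_rot: [0.0, 0.721, -0.693, -0.0]
contact_force: [0.5, -0.8, -0.9]
gripper_width: 0.297
```

```bash
python3 - <<'E'
from goal import *
o=get_obs();M=rot(o).as_matrix();print(o["eef_pos"],M,o["joint_pos"].round(2),np.degrees(np.arctan2(M[1,0],M[0,0])),o["contact_force"])
st=(np.radians(33.4),.0892,-.0015,.0008)
for hh in(.055,.016): print(hh,M.T@(X(hh)-foot(M,o["eef_pos"],*st))*1000)
cv2.imwrite("pics/w6.png",camera("wrist"))
E
```

```text
[ 0.5508 -0.0552  0.4697] [[ 0.0404 -0.9992 -0.0011]
 [-0.9992 -0.0404 -0.0001]
 [ 0.0001  0.0011 -1.    ]] [ 0.05  0.32 -0.07  1.92  0.03  0.9  -1.56] -87.6862264794312 [ 0.4846 -0.8387 -0.8703]
0.055 [ 1.5382 -0.0504 92.6807]
0.016 [  1.6192 -22.4561 124.6022]
```

View pics/w6.png

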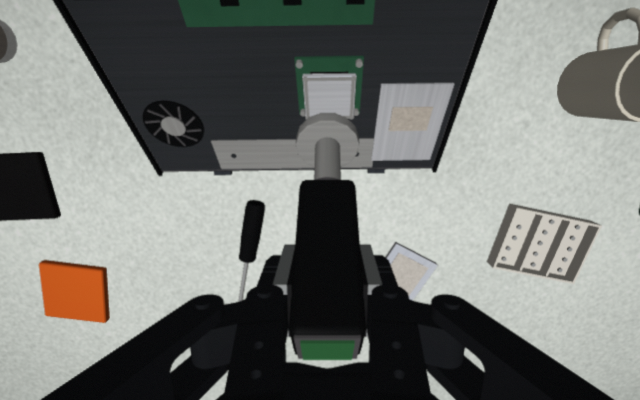

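The probe is tilted towards the robot with the foot at (328,137). The plate is at about (330,93), ahead in the image. I approach along the plate normal to a standoff of about 24 mm.

Request:
{"fn": "play_rows", "kwargs": {"targets": "1.6 7 40 0;1.6 4 75 0;1.6 0 92 0;1.6 -5 99 0;1.6 -8.7 105 0;1.6 -8.7 105 0;1.6 -8.7 105 0;1.6 -8.7 105 0"}}

```text
time: 15.55
eef_pos: [0.5597, -0.0566, 0.3661]
ee_rot: [-0.0, 0.72, -0.694, 0.0]
contact_force: [-0.4, -0.3, -1.3]
gripper_width: 0.298
```

```bash
python3 - <<'E'
from goal import *
o=get_obs();M=rot(o).as_matrix();c=calibration("wrist");print(o["eef_pos"],o["contact_force"])
st=(np.radians(33.4),.0892,-.0015,.0008);F=foot(M,o["eef_pos"],*st)
for hh in(.04,.016): print(hh,M.T@(X(hh)-F)*1000)
a=camera("wrist")
q=lambda P:tuple(np.round((proj(c,P)-[230,60])*4).astype(int).tolist())
b=cv2.resize(a[60:210,230:430],None,fx=4,fy=4,interpolation=cv2.INTER_CUBIC)
for hh in(.011,.021):
    for sx,sy in((1,1),(1,-1),(-1,-1),(-1,1)): cv2.circle(b,q(X(hh)+.023*(sx*ux+sy*uy)),3,(0,0,255) if hh<.015 else (255,0,255),-1)
for p in pts(c,o,st[0],st[1],st[2],rim,st[3]): cv2.circle(b,tuple(np.round((p-[230,60])*4).astype(int).tolist()),1,(0,255,255),-1)
cv2.imwrite("pics/w7.png",b)
E
```

```text
[ 0.5597 -0.0566  0.3661] [-0.4445 -0.308  -1.2929]
0.04 [-0.39    0.7572  1.5829]
0.016 [ -0.3892 -12.9831  21.2603]
```

View pics/w7.png

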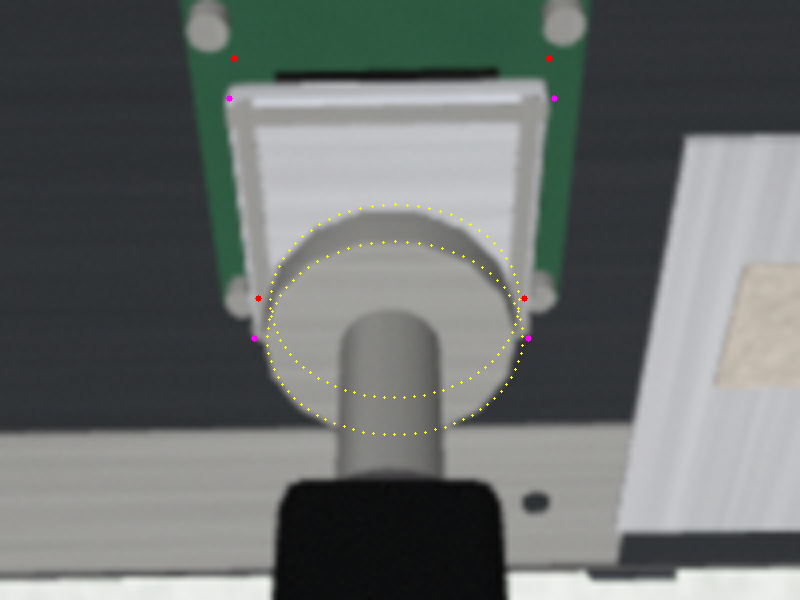

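The plate and foot models overlay well, within about 1 mm laterally, and the plate face is at about 17–18 mm. I close in slowly.

Request:
{"fn": "play_rows", "kwargs": {"targets": "-0.4 -1 4 0;-0.4 -4 8 0;-0.4 -6.5 12 0;-0.4 -9 15.5 0;-0.4 -10.7 18 0;-0.4 -10.7 18 0;-0.4 -10.7 18 0;-0.4 -10.7 18 0"}}

```text
time: 16.4
eef_pos: [0.5701, -0.0557, 0.3474]
ee_rot: [0.0, 0.72, -0.694, -0.0]
contact_force: [-2.8, -0.1, 3.7]
gripper_width: 0.3
```

Request:
{"fn": "play_rows", "kwargs": {"targets": "0 -0.3 0.4 0;0 -0.6 0.8 0;0 -0.9 1.2 0;0 -1.2 1.6 0;0 -1.2 1.6 0;0 -1.2 1.6 0"}}

```text
time: 17.0
eef_pos: [0.5711, -0.0557, 0.3459]
ee_rot: [0.0, 0.72, -0.694, -0.0]
contact_force: [-5.7, -0.1, 7.9]
gripper_width: 0.296
```

Contact force is about 11 N. I back off by roughly 1.3 mm to reach 7 N, then hold.

Request:
{"fn": "play_rows", "kwargs": {"targets": "0 0.4 -0.6 0;0 0.7 -1 0;0 0.7 -1 0"}}

```text
time: 17.3
eef_pos: [0.5705, -0.0557, 0.3468]
ee_rot: [0.0, 0.72, -0.694, -0.0]
contact_force: [-3.8, 1.1, 6.3]
gripper_width: 0.296
```

```bash
python3 - <<'E'
from goal import *
st=(np.radians(33.4),.0892,-.0015,.0008)
for i in range(4):
    a=camera("wrist");o=get_obs();M=rot(o).as_matrix();print((o["contact_force"]+[0,0,1.4])@n,o["contact_force"],(foot(M,o["eef_pos"],*st)-X(.018))@np.c_[ux,uy,n]*1000)
cv2.imwrite("pics/w8.png",cv2.resize(a[100:250,230:430],None,fx=3,fy=3,interpolation=cv2.INTER_CUBIC))
E
```

```text
7.749513734198918 [-4.7143  0.4893  4.7742] [-1.1108  0.1053  0.908 ]
8.697912707736233 [-4.3118 -0.3435  6.1923] [-1.0855  0.0725  0.9063]
7.50522471504736 [-3.8735  0.6377  5.0681] [-1.0727  0.1148  0.8921]
7.866863771647061 [-3.7272  1.0151  5.6217] [-1.0965  0.0955  0.8923]
```

View pics/w8.png

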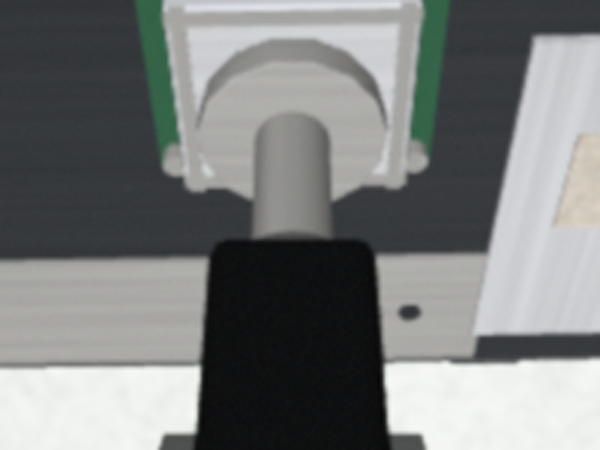

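The foot sits flat on the plate, laterally centred (292 against 295) and about 1–3 mm down-slope, which is within tolerance. Force is about 7.9 N. I ease off slightly and hold for about 2 s.

Request:
{"fn": "play_rows", "kwargs": {"targets": "0 0.1 -0.2 0;0 0.1 -0.2 0;0 0.1 -0.2 0;0 0.1 -0.2 0;0 0.1 -0.2 0;0 0.1 -0.2 0;0 0.1 -0.2 0;0 0.1 -0.2 0;0 0.1 -0.2 0;0 0.1 -0.2 0"}}

```text
time: 18.5
eef_pos: [0.5705, -0.0557, 0.3468]
ee_rot: [0.0, 0.72, -0.694, -0.0]
contact_force: [-4.4, 0.1, 4.5]
gripper_width: 0.294
```

Request:
{"fn": "play_rows", "kwargs": {"targets": "0 0 0 0;0 0 0 0;0 0 0 0;0 0 0 0;0 0 0 0;0 0 0 0;0 0 0 0;0 0 0 0;0 0 0 0;0 0 0 0"}}

```text
time: 19.5
eef_pos: [0.5705, -0.0557, 0.3468]
ee_rot: [0.0, 0.72, -0.694, -0.0]
contact_force: [-4.9, 0.8, 5.3]
gripper_width: 0.299
```

```bash
python3 - <<'E'
from goal import *
for i in range(3):
    camera("wrist");o=get_obs();print((o["contact_force"]+[0,0,1.4])@n,o["contact_force"])
print(o["time"],o["joint_pos"].round(2))
E
```

```text
7.379785459997002 [-4.1496  1.0316  4.7319]
8.635323997526436 [-5.5521  0.1801  5.2614]
7.3438444857116165 [-4.2606 -0.2919  4.5764]
19.65 [ 0.04  0.49 -0.06  2.    0.05  0.65 -1.59]
```

The press held at 7.3–8.6 N, steady, for over 2 s. Now I retreat along the normal and return. To stand the probe up again I'll press the low part of its underside on the dock's near top edge and swing the hand round that edge.

Request:
{"fn": "play_rows", "kwargs": {"targets": "0 3 -4 0;0 10 -14 0;0 20 -28 0;0 29 -50 0;0 29 -90 0;0 29 -123 0;0 29 -123 0"}}

```text
time: 20.35
eef_pos: [0.5417, -0.057, 0.4754]
ee_rot: [-0.003, 0.72, -0.694, 0.003]
contact_force: [-0.3, 0.1, -1.8]
gripper_width: 0.297
```

```bash
cat > up.py <<'E'
from goal import *
st=[np.radians(33.4),.0892,-.0015,.0008]
C=np.array([.4465,.350,.012])
def tcp(M,th,d,lift): # TCP so that dock edge C touches underside at -d, lifted along axis
    F0=foot(M,np.zeros(3),th,*st[1:]); ey=-M@np.array([0,np.cos(th),np.sin(th)]); ax=M@np.array([0,np.sin(th),-np.cos(th)])
    return C+d*ey+lift*ax-F0
E
python3 - <<'E'
from up import *
o=get_obs();M=rot(o).as_matrix();print(o["eef_pos"],o["contact_force"])
T=tcp(M,st[0],.014,.010);print(T,M.T@(T-o["eef_pos"])*1000)
E
```

```text
[ 0.5417 -0.057   0.4754] [-0.3066  0.1369 -1.8499]
[0.3999 0.3493 0.2571] [-411.2417  128.9133  216.9023]
```

Request:
{"fn": "play_rows", "kwargs": {"targets": "-50 15 0 0;-100 30 0 0;-148 45 0 0;-195 60 0 0;-242 75 0 0;-289 90 0 0;-335 105 0 0;-380 120 0 0;-411 129 0 0;-411 129 20 0"}}

```text
time: 21.35
eef_pos: [0.3952, 0.3539, 0.4517]
ee_rot: [-0.003, 0.722, -0.692, -0.001]
contact_force: [0.7, 0.3, -1.1]
gripper_width: 0.295
```

```bash
python3 - <<'E'
from up import *
camera("wrist");camera("wrist");o=get_obs();M=rot(o).as_matrix();print(o["eef_pos"],o["joint_pos"].round(2),M.round(3).tolist())
T=tcp(M,st[0],.014,.010);print(T,M.T@(T-o["eef_pos"])*1000)
E
```

```text
[0.3963 0.3492 0.4481] [-0.65  0.32 -0.24  1.99  0.1   0.85 -2.47] [[0.039, -0.999, -0.003], [-0.999, -0.039, -0.003], [0.002, 0.003, -1.0]]
[0.4027 0.3497 0.2576] [ -0.7704  -6.8877 190.4544]
```

J7 is near its range here, so I use the dock's −y edge instead: quarter turn, pressing in from the right side.

Request:
{"fn": "play_rows", "kwargs": {"targets": "20 -20 0 -0.15;50 -45 0 -0.3;80 -80 0 -0.45;90 -95 0 -0.6;90 -95 0 -0.75;90 -95 0 -0.9;90 -95 0 -1.05;90 -95 0 -1.2;90 -95 0 -1.35;90 -95 0 -1.5"}}

```text
time: 22.45
eef_pos: [0.496, 0.2612, 0.4505]
ee_rot: [0.001, 1.0, -0.015, 0.0]
contact_force: [0.3, 0.2, -1.3]
gripper_width: 0.299
```

Request:
{"fn": "play_rows", "kwargs": {"targets": "0 0 50 -0.114;0 0 100 -0.114;0 0 120 -0.114;0 0 120 -0.114;0 0 120 -0.114"}}

```text
time: 22.95
eef_pos: [0.4963, 0.2622, 0.3308]
ee_rot: [0.0, 0.999, 0.04, 0.0]
contact_force: [-0.2, -0.1, -1.4]
gripper_width: 0.296
```

```bash
sed -i 's/^C=.*/C=np.array([.495,.307,.012])/' up.py; python3 - <<'E'
from up import *
c=calibration("wrist");a=camera("wrist");o=get_obs();M=rot(o).as_matrix();print(o["eef_pos"],o["joint_pos"].round(2),M.round(3).tolist(),o["contact_force"])
T=tcp(M,st[0],.014,.010);print(T,M.T@(T-o["eef_pos"])*1000)
y=np.radians(4.7)
for sx in(-1,1): print("dock corner px",proj(c,[.4915+sx*.045*np.cos(y)+.045*np.sin(y),.352+sx*.045*np.sin(y)-.045*np.cos(y),.012]))
r=pts(c,o,*st[:3],rim,st[3])
for p in r: cv2.circle(a,tuple(np.round(p).astype(int).tolist()),0,(0,255,255),-1)
cv2.imwrite("pics/w9.png",a)
E
```

```text
[0.4964 0.2626 0.3314] [-0.23  0.55 -0.51  2.02  0.42  0.67 -0.94] [[0.997, 0.079, 0.002], [0.079, -0.997, 0.0], [0.002, -0.0, -1.0]] [ 0.3509 -0.4524 -0.5945]
[0.4973 0.2625 0.2575] [ 0.7333  0.1194 73.9352]
dock corner px [276.5525 131.4785]
dock corner px [384.0427 131.1941]
```

View pics/w9.png

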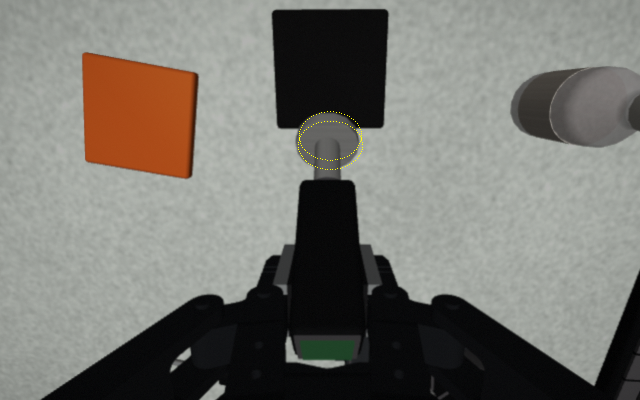

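The dock's edge is at row 128, so it lies at about y = 0.309. The foot aligns with the model at (330,137).

```bash
sed -i 's/^C=.*/C=np.array([.496,.309,.012])/' up.py; python3 - <<'E'
from up import *
o=get_obs();M=rot(o).as_matrix()
print("so",M.T@(tcp(M,st[0],.013,.010)-o["eef_pos"])*1000)
b=tcp(M,st[0],.013,.010)
for t in(33.4,30,25,20,15,10,5,0,-3): print(t,(M.T@(tcp(M,np.radians(t),.013,0)-b)*1000).round(1), "axis", (M.T@(M@np.array([0,-np.sin(np.radians(t)),np.cos(np.radians(t))]))).round(2))
E
```

```text
so [ 1.8884 -0.9604 74.4884]
33.4 [ 0.  -5.5  8.3] axis [ 0.   -0.55  0.83]
30 [ -0.  -10.4   6.2] axis [ 0.   -0.5   0.87]
25 [  0.  -17.8   3.6] axis [ 0.   -0.42  0.91]
20 [ -0.  -25.5   1.7] axis [ 0.   -0.34  0.94]
15 [ -0.  -33.2   0.4] axis [ 0.   -0.26  0.97]
10 [  0.  -41.1  -0.1] axis [ 0.   -0.17  0.98]
5 [ -0.  -48.9  -0. ] axis [ 0.   -0.09  1.  ]
0 [  0.  -56.8   0.8] axis [ 0. -0.  1.]
-3 [  0.  -61.4   1.6] axis [-0.    0.05  1.  ]
```

Request:
{"fn": "play_rows", "kwargs": {"targets": "0.7 -2 40 0;0.7 -2 65 0;0.7 -2 74 0;0.7 -2 74 0;0.7 -2 74 0"}}

```text
time: 23.5
eef_pos: [0.4969, 0.2651, 0.2574]
ee_rot: [-0.0, 0.999, 0.04, 0.001]
contact_force: [0.7, 0.6, -0.7]
gripper_width: 0.299
```

```bash
python3 - <<'E'
from up import *
o=get_obs();M=rot(o).as_matrix();print(o["eef_pos"],o["contact_force"])
print("so",M.T@(tcp(M,st[0],.013,.010)-o["eef_pos"])*1000)
E
```

```text
[0.4969 0.2651 0.2574] [ 0.7216  0.6218 -0.6972]
so [1.3139 1.6468 0.4966]
```

Request:
{"fn": "play_rows", "kwargs": {"targets": "0 -1 3 0;0 -2.5 5.5 0;0 -3.8 7.5 0;0 -4.5 8.5 0;0 -4.5 8.5 0"}}

```text
time: 24.0
eef_pos: [0.4961, 0.2694, 0.2475]
ee_rot: [0.0, 0.999, 0.04, 0.0]
contact_force: [0.4, -0.8, 0.8]
gripper_width: 0.297
```

Request:
{"fn": "play_rows", "kwargs": {"targets": "0 -0.4 0.6 0;0 -0.6 1 0;0 -0.6 1 0"}}

```text
time: 24.3
eef_pos: [0.4961, 0.2696, 0.2471]
ee_rot: [0.0, 0.999, 0.04, 0.0]
contact_force: [-1.5, -3.2, 11.1]
gripper_width: 0.297
```

Request:
{"fn": "play_rows", "kwargs": {"targets": "0 -2.5 -0.6 0;0 -5 -1.6 0;0 -8.5 -3 0;0 -12.3 -4.3 0;0 -16 -5.3 0;0 -20 -6.2 0;0 -20 -6.2 0"}}

```text
time: 25.0
eef_pos: [0.4947, 0.288, 0.2528]
ee_rot: [0.002, 0.999, 0.039, -0.0]
contact_force: [0.6, -7.8, 8.4]
gripper_width: 0.297
```

```bash
python3 - <<'E'
from up import *
c=calibration("wrist");o=get_obs();print(o["eef_pos"],o["contact_force"],o["torque"])
a=camera("wrist")
for t,col in((33,(0,0,255)),(20,(0,255,255))):
    for p in pts(c,o,np.radians(t),*st[1:3],rim,st[3]): cv2.circle(a,tuple(np.round(p).astype(int).tolist()),0,col,-1)
cv2.imwrite("pics/w10.png",a[80:400,200:460])
E
```

```text
[0.4947 0.288  0.2528] [ 0.5588 -7.7718  8.447 ] [-1.9416 -0.0509  0.0013]
```

View pics/w10.png

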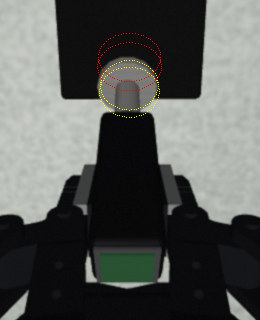

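The foot outline shows the tilt is down to about 21°, so the pivoting works. I continue to upright.

Request:
{"fn": "play_rows", "kwargs": {"targets": "0 -4 -0.4 0;0 -7.7 -0.9 0;0 -11.6 -1.2 0;0 -15.6 -1.4 0;0 -19.5 -1.4 0;0 -23.4 -1.3 0;0 -27.4 -0.9 0;0 -31.3 -0.4 0;0 -31.3 -0.4 0"}}

```text
time: 25.95
eef_pos: [0.4921, 0.3204, 0.2535]
ee_rot: [0.001, 0.999, 0.04, 0.0]
contact_force: [-1.4, -3.7, 9.7]
gripper_width: 0.294
```

```bash
python3 - <<'E'
from up import *
c=calibration("wrist");o=get_obs();print(o["eef_pos"],o["contact_force"],o["torque"],o["time"])
a=camera("wrist");cv2.imwrite("pics/w11.png",a)
g=cv2.cvtColor(a,cv2.COLOR_BGR2GRAY);hsv=cv2.cvtColor(a,cv2.COLOR_BGR2HSV)
# steel foot visible: bright grey inside dock area
for rr in range(100,260,6): print(rr,''.join('#' if v>90 else '+' if v>55 else '.' for v in g[rr,250:410:2]))
for t in(0,5,10):
    r=pts(c,o,np.radians(t),*st[1:3],rim,st[3]);b=pts(c,o,np.radians(t),*st[1:3],hb,st[3]);print(t,r.min(0),r.max(0),b.tolist())
E
```

```text
[0.4921 0.3204 0.2535] [-1.4493 -3.6988  9.6936] [-1.1628  0.1944 -0.0236] 25.95
100 ###+.........................................................................+##
106 ####.........................................................................###
112 ####.........................................................................###
118 ####.........................................................................###
124 ####.........................................................................###
130 ####+.......................................................................+###
136 #####.......................................................................####
142 #####.......................................................................####
148 #####.......................................................................####
154 #####.......................................................................####
160 #####+......................................................................####
166 ######.....................................................................+####
[... 951 characters left out ...]
##############...........................+###########################
244 ########################+............................+##########################
250 #################+++++..................................+++++###################
256 ###########.....+++++....................................+++++.....#############
0 [300.8422 183.3446] [356.8888 239.4103] [[304.56997912615225, 214.1216830485314], [353.92248868172754, 214.14265977706725]]
5 [300.5562 172.3893] [357.2217 228.5912] [[304.2701773380081, 208.0824246089913], [354.284075686672, 208.10338331426013]]
10 [300.1915 161.5243] [357.6435 217.9015] [[303.9255293164597, 202.31139702451824], [354.69870158802104, 202.33238469963746]]
```

The row scan puts the foot's far rim at row 184 and the handle bottom at about 219, which is upright within about 2°. I lift, centre the probe on the dock and set it down.

Request:
{"fn": "play_rows", "kwargs": {"targets": "0 2 -6 0;2 -10 -10 0;2 -33 -10 0;2 -33 -10 0;2 -33 -8 0;2 -33 -5 0;2 -33 -2 0;2 -33 -1 0;2 -33 -1 0"}}

```text
time: 26.9
eef_pos: [0.4914, 0.3536, 0.2538]
ee_rot: [0.0, 0.999, 0.04, -0.0]
contact_force: [-0.2, -1.5, 0.5]
gripper_width: 0.295
```

Request:
{"fn": "play_rows", "kwargs": {"targets": "0 0 0.5 0;0 0 1 0;0 0 1 0"}}

```text
time: 27.2
eef_pos: [0.4912, 0.3538, 0.2537]
ee_rot: [0.0, 0.999, 0.04, 0.0]
contact_force: [-1.3, -1.6, 9.1]
gripper_width: 0.295
```

Request:
{"fn": "play_rows", "kwargs": {"targets": "0 0 -0.7 0;0 0 -0.7 0;0 0 -0.7 0"}}

```text
time: 27.5
eef_pos: [0.4914, 0.354, 0.2538]
ee_rot: [-0.0, 0.999, 0.04, 0.0]
contact_force: [-0.8, -0.9, 4.2]
gripper_width: 0.293
```

Request:
{"fn": "play_rows", "kwargs": {"targets": "0 0 0 0;0 0 0 0;0 0 0 0;0 0 0 0;0 0 0 0", "grip": 120}}

```text
time: 28.0
eef_pos: [0.4913, 0.3541, 0.2536]
ee_rot: [-0.0, 0.999, 0.04, -0.0]
contact_force: [-0.3, -0.1, -0.2]
gripper_width: 0.53
```

Request:
{"fn": "play_rows", "kwargs": {"targets": "0 0 -20 0;0 0 -50 0;0 0 -90 0;0 0 -130 0;0 0 -150 0;0 20 -150 0;0 40 -150 0;0 40 -150 0;0 40 -150 0"}}

```text
time: 28.9
eef_pos: [0.4946, 0.314, 0.4038]
ee_rot: [-0.0, 0.999, 0.04, 0.0]
contact_force: [0.4, 0.3, 1.2]
gripper_width: 0.529
```

```bash
python3 - <<'E'
from up import *
o=get_obs();print(o["eef_pos"],o["contact_force"],o["gripper_width"],o["time"])
W=calibration("wrist");a=camera("wrist");cv2.imwrite("pics/w12.png",a)
print([(d["uv"],d["p"],onz(W,d["uv"],.012)) for d in models.landmark_of("wrist","probe")],[(d["uv"],d["p"],onz(W,d["uv"],0)) for d in models.landmark_of("wrist","dock")])
hsv=cv2.cvtColor(a,cv2.COLOR_BGR2HSV);g=((hsv[...,1]>70)&(hsv[...,0]>45)&(hsv[...,0]<95)).astype(np.uint8);g[:,:250]=0;g[:,410:]=0
k=max(cv2.findContours(g,0,2)[0],key=cv2.contourArea);q=cv2.minAreaRect(k);print("cap",q,onz(W,q[0],.131))
gr=cv2.cvtColor(a,cv2.COLOR_BGR2GRAY)
for rr in range(60,330,7): print(rr,''.join('#' if v>90 else '+' if v>50 else '.' for v in gr[rr,230:430:2]))
E
```

```text
[0.4946 0.314  0.4038] [0.3774 0.2598 1.2281] 0.5290779358302622 28.9
[([325.3, 121.7], 0.63, array([0.4887, 0.3611, 0.012 ]))] [([183.9, 160.4], 0.6, array([0.3351, 0.3057, 0.    ]))]
cap ((326.5, 140.0), (24.0, 25.0), 90.0) [0.4904 0.3577 0.131 ]
60 ####################################################################################################
67 ####################################################################################################
74 ####################################################################################################
81 ####################################################################################################
88 ###########################............................................#############################
95 ###########################............................................#############################
102 ###########################...........................................+#############################
109 ###########################+..................++++++..................+#############################
116 #############
[... 2537 characters left out ...]
###########################################+.......................###
291 ..........+###..........##################################################..........###+............
298 .......................####################################################.........................
305 ......................######################################################........................
312 .....................+###################################+.........#########+.......................
319 ....................+####################################..................##+......................
326 ...................+#####################################...........................................
```

```bash
python3 - <<'E'
from up import *
W=calibration("wrist");print("dock",np.mean([onz(W,u,.012) for u in((284,86),(373,86),(369,169),(287,169))],0))
S,T=calibration("scene"),calibration("top");uv=[]
for n_,c in(("scene",S),("top",T)):
    camera(n_);print(n_,[(d["uv"],d["p"],onz(c,d["uv"],.012)) for d in models.landmark_of(n_,"probe")][:2])
o=get_obs();print(o["dq"].round(3),o["time"])
ticket.sign_off()
E
```

```text
dock [0.4918 0.3551 0.012 ]
scene [([418.0, 296.1], 0.95, array([0.4871, 0.3566, 0.012 ]))]
top [([224.9, 211.7], 0.36, array([0.491, 0.356, 0.012]))]
[ 0.002 -0.001  0.004  0.002 -0.001 -0.001  0.   ] 29.25
the job is handed in; nothing more can be done
```

I pressed the thermometer on the heat plate and stood it back in the middle of its dock. I then handed the job in at 29.3 s of the 61 s allowed.

**How it was done:** The tool can only point straight down, so I pivoted the probe about 33° between the pads, using the dock's edge as a stop. After a half turn I pressed its foot onto the plate, held it, and stood the probe upright again over another dock edge.

**Pressing:** The wrist force gave about 7.3 to 8.7 N, steady for more than 2 s; it briefly read about 11 N just before, while I was adjusting. The foot was about 1 to 3 mm down-slope of the plate's centre and tilted about 1.6° off square.

**Final checks:**
- **Probe position:** the wrist, scene and top cameras all put it within about 7 mm of the dock's centre.
- **Upright:** the cap sits within about 4 mm of the base, so it stands upright to about 2°.
- **Released:** the gripper is open and well clear.

**Failed or not checked:**
- My first attempt to tilt the probe on the pad only slid the foot a little way across it.
- Near the end the network found only the orange look-alike as the dock, so I took the dock's centre from its outline in the picture.
- I saw no contact with other things on the bench, but did not measure their positions again at the end.

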